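# Pop open the push-latch tea caddy and drop in its keyed tray

## Robot

A 6-joint arm with a two-finger parallel gripper is mounted at the origin on the work surface; the furniture and walls round the work are solid. World frame = base frame: x ahead of the robot, y to its left, z up, the work surface at z = 0. Lengths are in mm, angles in rad, forces in N, time in s.
With the tool pointing down it reaches from about 350 to 850 mm from the base axis. Payload 8.1 kg.
Tool frame: the origin (TCP) lies on the front face of the gripper's body, between the roots of the fingers; the fingertips stand env.nose_length ahead of it and the grasp point (between the pads) lies 65 mm ahead of it (env.nose_length is the distance from the TCP to the fingertips, in mm); z points along the fingers, y is the line along which they close (so a half turn about z gives the same grasp; the last joint's range is limited). The gripper opens to 93 mm and grips with 3 to 60 N. Pads are 15 mm wide; open, the fingers measure 128 mm over their backs; the gripper's body (75 mm by 188 mm) begins 65 mm behind the grasp point.
Start: joints at [1.099, 0.13, 1.488, -0, 1.523, -0.085], TCP at [226.316, 555.686, 302.735] pointing down, gripper open.
Joint ranges: [-2.96, 2.96], [-0.89, 2.26], [0.02, 2.5], [-1.34, 4.48], [0, 2.73], [-2.66, 2.66]. Speed limits (rad/s): [2.39, 2.39, 2.79, 3.14, 3.14, 3.14].

## Interface

Orientations are given as a unit quaternion [w, x, y, z].
In Python, from cell import env, jaws, kin, optics gives the robot as it stands. The module is installed in compiled form; this text tells all that it offers. Calls block until the motion is done:
- env.move_to(position, orientation): joint-space move of the TCP to a pose.
- env.move_linear(position, orientation=None, rate=150, max_force=None): straight line of the TCP; orientation=None keeps the orientation; rate is the mean speed in mm/s. With max_force (N) it stops when the force on the tool has changed by that much, and returns True; else False.
- env.set_joints(angles): joint-space move.
- jaws.open_gripper() and jaws.clamp(grip_force=None): open the fingers fully, or close them until they stop; grip_force is the grip in N (None keeps the last).
- env.sleep(seconds).
- kin.inverse_kinematics(position, orientation): joint angles nearest the present ones, or None.
- optics.snapshot(name): name is "scene" or "top" or "wrist"; returns the picture (400x640x3 uint8, red, green, blue); there is no depth.
- optics.camera_info(name): a dict with "K" (3x3 intrinsics, pixels), "origin" and "rotation" of the camera in the world; the wrist camera has in their place "mount" (4x4, takes a point from camera to tool coordinates, whose origin is the TCP and whose axes are the flange's). Camera axes: x right, y up, looking along -z (the intrinsics and any distortion apply to the point x, -y, -z); pixel columns grow to the right and rows downward; lengths in mm; the calibration is good to about 2 mm. A picture is of the moment at which its call begins: read the wrist's pose just before it. camera_info takes no time and is no camera call.
A pose or a line that the arm cannot do raises env.PlanningError and nothing moves.
- env.hand_in(): hands the job in; it is judged then, once.
Trained networks look in the newest picture that a camera, given by its name, has taken for a name from the list of things; names that differ only in an ending like _2 or _b are one class to them, and where a whole thing is asked for, a point or a joint stands for the part that bears it (a point fixed in the world has none). Each returns a list of dicts, best first, with "confidence" (0 to 1); they miss things now and then, are a little off and sometimes report something else, mostly with a low value. They report only what shows in the picture. A call takes as long as a camera call. They do not tell look-alikes from the thing itself.
- optics.look_for(thing, camera): "centre" ([x, y, z] in mm, in world coordinates, good to about 4 mm: the middle of the surface that is visible of it).
Readings, each from a call of its own:
- env.read_t(): time.
- env.read_qpos(): joint angles.
- env.read_joint_vel(): joint speeds.
- env.read_effort(): joint torques, N m.
- env.read_position(): TCP position.
- env.read_ee_rot(): TCP orientation.
- env.read_contact_force(): force on the tool from outside, world axes, zero at the start.
- env.read_torque(): the same for the moment, N m.
- env.read_grip_width(): opening from 0.0 (shut) to 1.0 (fully open).
- env.read_grasp_force(): force on a finger pad.
Only numpy, scipy, OpenCV 4.12 (cv2) and the standard library are available. Lean on these libraries where they do the work, as an engineer would, in place of code of your own. Each camera call takes 0.05 s, during which the arm holds its last target. There are 200 camera calls.

## Task

Press the black latch pad on the front of the white tea caddy and let the sprung wooden lid swing fully open by itself, without touching or blocking it on its way. Then put the wooden tray into the caddy so that its notch goes over the brass key and the tray lies flat, fully down on the dark wooden deck, and let go of it. Leave the lid open, and leave the spice jar and the honey jar where they stand.

Things in the scene. Friction and masses are not known exactly. Their poses are not given: they have to be found in the camera images.
- caddy: White open box fixed to the worktop, 136 (its x) x 176 (y) x 70 mm high, walls 6 mm. Origin: centre of its underside, z up; the latch is at its -x front, the lid is hinged along the top of its +x wall. Inside, a well 124 (x) x 164 (y) mm with a dark wooden deck 35 mm above the worktop, where the tray belongs, centred, its axes along the caddy's.
- key (a point): Top of the brass key: a rib 12 mm wide (caddy x), reaching 16 mm into the well from its +y end wall, rounded on top, 33 mm high above the deck (2 mm below the rim). The point lies at caddy (0, +74, 68) mm.
- latch_pad (a point): Where to press: top of the black ribbed latch pad, 123 mm in front (-x) of the caddy's centre, 66 mm above the worktop. The pad, 58 mm (x) x 70 mm (y) x 8 mm thick, sticks out from the caddy's front; this point is 20 mm from its outer edge. The shut lid's front face lies 55 mm behind this point, the hook about 38 mm behind it and up to 90 mm high.
- latch (a joint): Rocking of the latch pad, rad: 0 at rest, grows as the pad is pressed down, stop at 0.35 (15 mm); frees the lid at about 0.2 (8 mm down, about 4 N at the pad point, 5.3 N at the stop). It turns about an axis along caddy y, 43 mm behind the pad point, and springs back up when let go.
- lid (a joint): Opening of the sprung lid, rad: about 0 shut, 2.0 fully open (leaning back behind the caddy). A wooden cover 136 x 176 x 45 mm, hollow below, top 115 mm above the worktop when shut. Freed by the latch, it opens within about 2 s and stays; open, it reaches 195 mm above the worktop. Its front edge rises and swings back, away from the pad.
- lid_top (a point): Centre of the lid's outer (top) face.
- tray_handle (a point): Centre of the tray's handle: a darker bar 12 mm thick (tray x), 76 mm long (y), 24 mm high, 55 mm above the tray's underside; grip it across the 12 mm. Axes are the tray's: z up, y to the notched end. The loose tray (about 0.25 kg) is light wood, 114 (x) x 154 (y) mm, walls 30 mm high, balanced on the handle, with four small cartons fixed in its corners.
- tray_base (a point): Centre of the tray's underside; with the tray home in the caddy it lies 35 mm above the caddy's underside.
- tray_notch (a point): Middle of the notch in the tray's +y end, at the height of its underside, 67.5 mm from the tray's centre: the notch is 20 mm wide and 19 mm deep and open at top, bottom and end; the brass key must stand in it.
- spice1_mid (a point): Bystander: spice jar with a dark cap, 44 mm wide, 96 mm high; point at its middle.
- honey_jar_mid (a point): Bystander: honey jar, 70 mm wide, 102 mm high; point at its middle.
Mind the look-alikes: they are no part of the job. There is more than one size of the part that bears tray_handle; the job needs the largest.

How it is judged:
By the outcome, as a careful person would: the job done as asked, in the order asked, and still so for the second after the job is handed in, with the robot touching nothing.
It also fails if it takes over 58 s, if anything falls off the work surface, if the arm or the gripper's body presses on something with over 40 N, if the wrist force passes 120 N, or if a joint passes its speed limit or range.

## Working session

There is one attempt and no reset: what is moved stays moved. The work goes in short steps, each a Python script; the robot and the scene stay as the last script left them, time stands still between calls to the robot, and variables do not carry over. Pictures are saved under pics/ and viewed, at most 10 in all, crops included, and the job is handed in when it is done.

```bash
mkdir -p pics
python3 - <<'E'
from cell import env,jaws,kin,optics
import cv2,numpy as np
print(env.nose_length,env.read_t(),env.read_ee_rot(),env.read_position())
for c in ["scene","top"]:
    im=optics.snapshot(c); cv2.imwrite(f"pics/{c}0.png",im[:,:,::-1])
    i=optics.camera_info(c); print(c,{k:np.round(v,3).tolist() if not isinstance(v,str) else v for k,v in i.items()})
    for t in ["caddy","key","latch_pad","lid_top","tray_handle","tray_notch","tray_base","spice1_mid","honey_jar_mid"]:
        print(c,t,[(np.round(d["centre"]).tolist(),round(d["confidence"],2)) for d in optics.look_for(t,c)])
E
```

```text
84.1 0.0 [-2.51284666e-04  1.92193222e-01  9.81356692e-01 -8.63803921e-04] [226.12771691 555.31943371 301.71666186]
scene {'K': [[502.508, 0.0, 320.645], [0.0, 502.508, 195.767], [0.0, 0.0, 1.0]], 'origin': [-173.418, -851.377, 627.318], 'rotation': [0.801, 0.503, -0.184, -0.267]}
scene caddy [([503.0, -224.0, 89.0], 0.9)]
scene key [([506.0, -223.0, 89.0], 0.57)]
scene latch_pad [([450.0, -204.0, 67.0], 0.64)]
scene lid_top [([526.0, -206.0, 115.0], 0.97)]
scene tray_handle [([425.0, 22.0, 13.0], 0.88), ([559.0, 235.0, 22.0], 0.84), ([360.0, 208.0, 13.0], 0.65)]
scene tray_notch [([426.0, 22.0, 16.0], 0.9), ([360.0, 201.0, 14.0], 0.84), ([559.0, 236.0, 21.0], 0.79)]
scene tray_base [([558.0, 236.0, 24.0], 0.94), ([428.0, 21.0, 16.0], 0.91), ([360.0, 206.0, 11.0], 0.56)]
scene spice1_mid [([564.0, -1.0, 70.0], 0.59)]
scene honey_jar_mid [([710.0, -25.0, 85.0], 0.77)]
top {'K': [[386.582, 0.0, 316.38], [0.0, 386.582, 195.649], [0.0, 0.0, 1.0]], 'origin': [412.646, 10.203, 1076.661], 'rotation': [-0.705, -0.055, 0.045, 0.706]}
top caddy [([539.0, -186.0, 116.0], 0.94), ([447.0, -207.0, 65.0], 0.44)]
top key [([538.0, -190.0, 116.0], 0.74)]
top latch_pad [([447.0, -206.0, 61.0], 0.71)]
top lid_top [([553.0, -180.0, 115.0], 0.61)]
top tray_handle [([361.0, 210.0, 4.0], 0.94), ([564.0, 244.0, 4.0], 0.63), ([435.0, 25.0, 3.0], 0.59)]
top tray_notch [([436.0, 28.0, 3.0], 0.94), ([568.0, 247.0, 5.0], 0.79), ([363.0, 208.0, 1.0], 0.64), ([448.0, -208.0, 69.0], 0.53)]
top tray_base [([569.0, 249.0, 6.0], 0.88), ([362.0, 212.0, 5.0], 0.86), ([430.0, 27.0, 3.0], 0.58), ([707.0, -11.0, 101.0], 0.38)]
top spice1_mid [([570.0, 13.0, 100.0], 0.76)]
top honey_jar_mid [([709.0, -10.0, 101.0], 0.83), ([449.0, -204.0, 62.0], 0.19)]
```

View pics/top0.png

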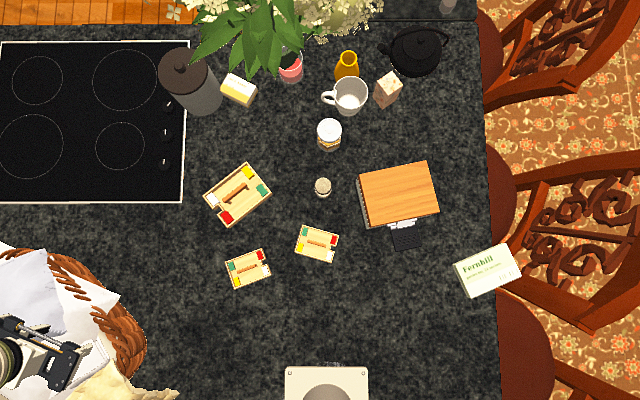

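View pics/scene0.png

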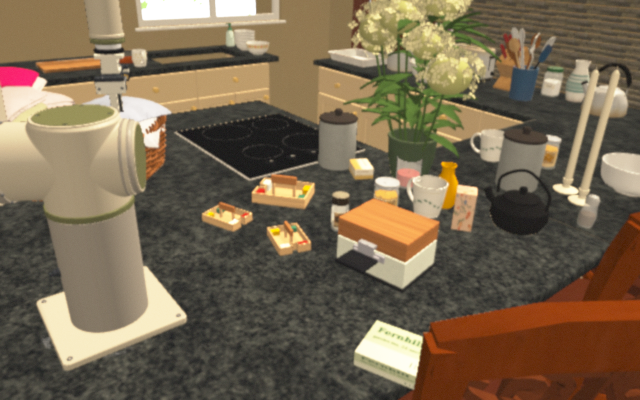

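The large tray is centred near (237,195) in the top picture. The look-alikes are smaller trays at (248,267) and (317,243). By the description I choose the largest. The caddy lid is at (398,193) and the latch pad at (406,235). Next is a close crop and measurements from the top camera.

```bash
cat > h.py <<'E'
import numpy as np,cv2
from scipy.spatial.transform import Rotation as R
from cell import env,jaws,kin,optics
def cam(c):
    i=optics.camera_info(c)
    if "mount" in i:
        M=np.eye(4);M[:3,:3]=R.from_quat(env.read_ee_rot(),scalar_first=True).as_matrix();M[:3,3]=env.read_position()
        T=M@np.array(i["mount"]);return np.array(i["K"]),T[:3,3],T[:3,:3]
    return np.array(i["K"]),np.array(i["origin"]),R.from_quat(i["rotation"],scalar_first=True).as_matrix()
def back(C,px,z):
    K,o,r=C;px=np.atleast_2d(px).astype(float)
    d=np.c_[px,np.ones(len(px))]@np.linalg.inv(K).T*[1,-1,-1]@r.T
    return o+d*((z-o[2])/d[:,2])[:,None]
def proj(C,P):
    K,o,r=C;p=((np.atleast_2d(P)-o)@r)*[1,-1,-1];q=p@K.T
    return q[:,:2]/q[:,2:]
def box(x,y,yaw,lx,ly,z):
    c,s=np.cos(yaw),np.sin(yaw)
    return np.array([[x+c*a-s*b,y+s*a+c*b,z] for a,b in [(-lx/2,-ly/2),(lx/2,-ly/2),(lx/2,ly/2),(-lx/2,ly/2)]])
E
python3 - <<'E'
from h import *
im=cv2.imread("pics/top0.png");C=cam("top")
hsv=cv2.cvtColor(im,cv2.COLOR_BGR2HSV)
m=cv2.inRange(hsv,(5,90,110),(28,255,255))
for n,(x0,y0,x1,y1),z in [("lid",(345,150,450,240),115),("tray",(195,155,280,235),30)]:
    mm=np.zeros_like(m);mm[y0:y1,x0:x1]=m[y0:y1,x0:x1]
    mm=cv2.morphologyEx(mm,cv2.MORPH_OPEN,np.ones((2,2)))
    if n=="tray": mm=cv2.morphologyEx(mm,cv2.MORPH_CLOSE,np.ones((9,9)))
    cs=max(cv2.findContours(mm,cv2.RETR_EXTERNAL,cv2.CHAIN_APPROX_NONE)[0],key=cv2.contourArea)
    P=back(C,cs[:,0],z)[:,:2].astype(np.float32)
    print(n,cv2.minAreaRect(P), np.round(cv2.boxPoints(cv2.minAreaRect(P))).tolist())
a=cv2.resize(im[145:255,190:290],None,fx=4,fy=4,interpolation=2)
b=cv2.resize(im[145:255,345:445],None,fx=4,fy=4,interpolation=2)
cv2.imwrite("pics/crop.png",np.hstack([a,b]))
E
```

```text
lid ((553.3168334960938, -184.88717651367188), (138.27841186523438, 177.26156616210938), 12.067747116088867) [[467.0, -113.0], [504.0, -286.0], [639.0, -257.0], [602.0, -84.0]]
tray ((560.5214233398438, 238.10250854492188), (116.18215942382812, 148.176513671875), 39.06217575073242) [[469.0, 259.0], [562.0, 144.0], [652.0, 217.0], [559.0, 332.0]]
```

View pics/crop.png

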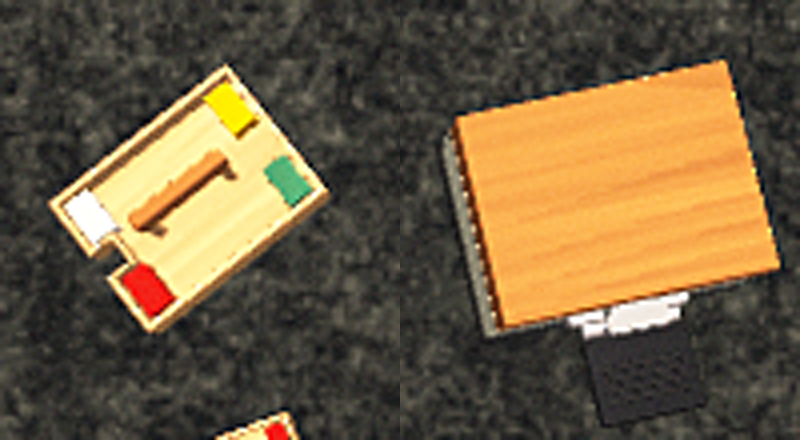

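The crop shows the tray's notch at crop (110,265), facing lower-left, and its handle from (140,220) to (220,160). The lid has its front edge at the bottom and the pad around (645,375). Lid size measures 138x177 mm against a nominal 136x176, so the caddy is at about (553,-185) with yaw 12°. Next I press the latch with closed fingers, the hand tilted away from the lid.

```bash
cat >> h.py <<'E'
def down(th,tilt=0):  # tool y at world angle th; tilt about tool y
    y=np.array([np.cos(th),np.sin(th),0]);z=np.array([0,0,-1.]);M=np.c_[np.cross(y,z),y,z]
    return R.from_matrix(M)*R.from_euler('y',tilt)
def q(r): return r.as_quat(scalar_first=True)
def tcp(p,r,d): return np.asarray(p,float)-r.as_matrix()[:,2]*d
CY=np.radians(12.07);CC=np.array([553.3,-184.9])
def cad(x,y,z,c=None,yaw=None):
    c=CC if c is None else c;a=CY if yaw is None else yaw
    return np.array([c[0]+np.cos(a)*x-np.sin(a)*y,c[1]+np.sin(a)*x+np.cos(a)*y,z])
E
python3 - <<'E'
from h import *
m=np.array(optics.camera_info("wrist")["mount"]);print(m.round(2).tolist())
for th in (CY-np.pi/2,CY+np.pi/2):
  for t in (0,.25,-.25):
    r=down(th,t);p=tcp(cad(-129,0,66),r,env.nose_length);print(round(th,2),t,r.as_matrix()[:,2].round(2),p.round(),kin.inverse_kinematics(p,q(r)))
E
```

```text
[[-0.0, 0.96, 0.27, 73.47], [1.0, 0.0, 0.0, -0.7], [0.0, 0.27, -0.96, -81.56], [0.0, 0.0, 0.0, 1.0]]
-1.36 0 [ 0.  0. -1.] [ 427. -212.  150.] [-5.68043783e-01 -7.33861578e-02  1.98443012e+00 -4.44089210e-16
  1.23054869e+00  7.92091303e-01]
-1.36 0.25 [ 0.24  0.05 -0.97] [ 407. -216.  147.] [-0.729206   -0.26472069  2.17550586  0.2270279   1.09201482  0.54001523]
-1.36 -0.25 [-0.24 -0.05 -0.97] [ 447. -208.  147.] [-0.44796828  0.14643487  1.78220061 -0.1539057   1.41405398  0.95160144]
1.78 0 [ 0.  0. -1.] [ 427. -212.  150.] [-5.68043783e-01 -7.33861578e-02  1.98443012e+00 -4.44089210e-16
  1.23054869e+00 -2.34950135e+00]
1.78 0.25 [-0.24 -0.05 -0.97] [ 447. -208.  147.] [-0.44796828  0.14643487  1.78220061 -0.1539057   1.41405398 -2.18999121]
1.78 -0.25 [ 0.24  0.05 -0.97] [ 407. -216.  147.] [-0.729206   -0.26472069  2.17550586  0.2270279   1.09201482 -2.60157743]
```

Run:
```python
from h import *
r=down(CY-np.pi/2,.25);Q=q(r)
P=lambda z:tcp(cad(-129,0,z),r,env.nose_length)
jaws.clamp(20)
env.move_to(P(130),Q); env.move_linear(P(76),rate=120)
s=env.move_linear(P(52),rate=30,max_force=14)
print(s,env.read_position(),P(52),env.read_contact_force(),env.read_t())
env.move_linear(P(140),rate=120)
jaws.open_gripper()
# over the tray
T=np.array([560.5,238.1]);th=np.radians(39.06)
d=down(th)
env.move_to([T[0],T[1],300],q(d)); env.sleep(.3)
print(env.read_position(),env.read_t())
import pickle
C={k:cam(k) for k in("wrist","top")};ims={k:optics.snapshot(k) for k in C}
pickle.dump(C,open("C1.pkl","wb"))
for k in ims: cv2.imwrite(f"pics/{k}1.png",ims[k][:,:,::-1])
for k in C:
  for t in("tray_handle","tray_notch","key","caddy","lid_top"):print(k,t,[(np.round(d["centre"]).tolist(),round(d["confidence"],2)) for d in optics.look_for(t,k)])
cv2.imwrite("pics/v1.png",np.hstack([ims["wrist"],ims["top"][100:300,330:460].repeat(2,0).repeat(2,1)])[:,:,::-1][:, 120:])
```

```text
False [ 407.02777508 -216.33852621  133.83386452] [ 406.80512431 -216.22555926  133.48553467] [2.02722027 0.29622746 4.28094233] 6.8083
[560.68804413 237.35161089 300.08413393] 11.2083
wrist tray_handle [([567.0, 247.0, 4.0], 0.97), ([427.0, 33.0, 6.0], 0.92), ([366.0, 212.0, 13.0], 0.84)]
wrist tray_notch [([428.0, 35.0, 7.0], 0.81), ([365.0, 214.0, 6.0], 0.75), ([563.0, 247.0, 3.0], 0.7)]
wrist key [([582.0, -82.0, 38.0], 0.91)]
wrist caddy [([591.0, -85.0, 35.0], 0.81)]
wrist lid_top []
top tray_handle [([369.0, 193.0, 2.0], 0.92), ([434.0, 27.0, 2.0], 0.79), ([579.0, 212.0, 6.0], 0.57), ([569.0, 10.0, 98.0], 0.27)]
top tray_notch [([604.0, -184.0, 65.0], 0.7), ([585.0, 216.0, 3.0], 0.68), ([366.0, 190.0, 2.0], 0.61), ([435.0, 28.0, 3.0], 0.56)]
top key [([604.0, -182.0, 66.0], 0.7)]
top caddy [([603.0, -180.0, 68.0], 0.75)]
top lid_top [([676.0, -159.0, 111.0], 0.68)]
```

View pics/v1.png

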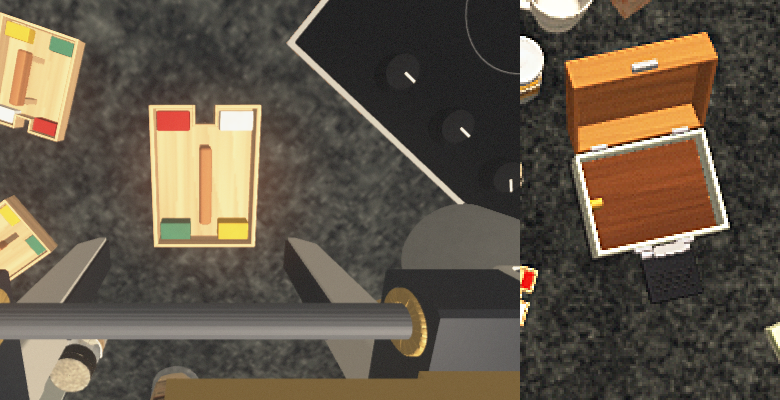

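The lid is fully open behind the caddy. The large tray is in the wrist view, notch at (203,112) and handle spanning (199..212, 145..224). The brass key shows at the left end of the well, at (595,202). Next I measure both precisely.

Run:
```python
from h import *
import pickle
from scipy.optimize import least_squares
C=pickle.load(open("C1.pkl","rb"))
w=cv2.imread("pics/wrist1.png");hsv=cv2.cvtColor(w,cv2.COLOR_BGR2HSV)
# handle: darker orange-brown bar
m=cv2.inRange(hsv,(5,100,90),(16,255,240));mm=m*0;mm[135:235,300:350]=m[135:235,300:350]
c=max(cv2.findContours(mm,cv2.RETR_EXTERNAL,cv2.CHAIN_APPROX_NONE)[0],key=cv2.contourArea)
print(cv2.boundingRect(c));print("handle top",cv2.minAreaRect(back(C["wrist"],c[:,0],67)[:,:2].astype(np.float32)))
# tray rim hull
m=cv2.inRange(hsv,(8,40,130),(32,255,255));mm=m*0;mm[90:260,255:395]=m[90:260,255:395]
mm=cv2.morphologyEx(mm,cv2.MORPH_OPEN,np.ones((3,3)))
c=max(cv2.findContours(mm,cv2.RETR_EXTERNAL,cv2.CHAIN_APPROX_NONE)[0],key=cv2.contourArea)
print("rim",cv2.minAreaRect(back(C["wrist"],c[:,0],30)[:,:2].astype(np.float32)))
# caddy rim corners
v=np.array([(595,258),(729,228),(703,128),(575,155)],float);px=np.c_[330+(v[:,0]-520)/2,100+v[:,1]/2]
B=back(C["top"],px,70)[:,:2];print("caddy pts",B.round().tolist(),cv2.minAreaRect(B.astype(np.float32)))
t=cv2.imread("pics/top1.png");a=cv2.resize(t[155:235,350:440],None,fx=6,fy=6,interpolation=2)
K=C["top"]
for (lx,ly,z,col) in [(136,176,70,(0,255,0)),(124,164,70,(255,0,255))]:
    p=(proj(K,box(*CC,CY,lx,ly,z))-[350,155]+.5)*6
    cv2.polylines(a,[p.astype(int)],1,col,1)
k=(proj(K,cad(0,74,68))-[350,155]+.5)*6;cv2.circle(a,tuple(k[0].astype(int)),4,(255,255,0),1)
cv2.imwrite("pics/fit.png",a)
```

```text
(319, 144, 13, 81)
handle top ((565.1631469726562, 244.46316528320312), (11.756500244140625, 78.13607788085938), 39.050048828125)
rim ((566.6676025390625, 242.75555419921875), (114.44902038574219, 154.34963989257812), 39.117218017578125)
caddy pts [[468.0, -108.0], [507.0, -283.0], [640.0, -254.0], [604.0, -84.0]] ((554.1051635742188, -180.78488159179688), (137.85842895507812, 178.94480895996094), 12.174131393432617)
```

View pics/fit.png

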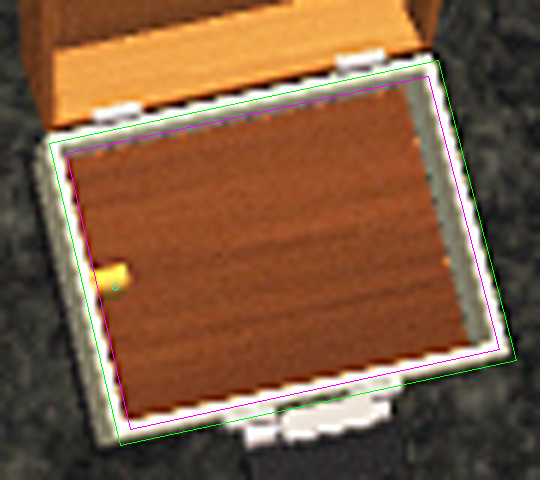

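Holding the fit against the picture, the caddy rim sits about 2 mm further in +x and +y, at about (555.3,-183). The tray fits its nominal sizes: 114.4x154.3 mm, handle 11.8x78 mm, yaw 39.1°. Picking it now.

```bash
sed -i 's/CC=np.array(\[553.3,-184.9\])/CC=np.array([555.3,-183.0])/' h.py
python3 - <<'E'
from h import *
import pickle
T=np.array([565.7,243.8]);d=down(np.radians(39.08));Q=q(d)
env.move_to([*T,200],Q);env.move_linear([*T,124],rate=100,max_force=15)
print(env.read_position());jaws.clamp(35);env.sleep(.2)
print(env.read_grip_width(),env.read_grasp_force(),env.read_t())
env.move_linear([*T,300],rate=150)
print(env.read_grip_width(),env.read_contact_force(),env.read_torque())
d=down(CY);p=cad(0,-70,300);env.move_to(p,q(d));env.sleep(.4)
C={k:cam(k) for k in("wrist","top")};ims={k:optics.snapshot(k) for k in C}
pickle.dump((C,env.read_position()),open("C2.pkl","wb"))
for k in ims: cv2.imwrite(f"pics/{k}2.png",ims[k][:,:,::-1])
print(p,env.read_position(),env.read_grip_width(),env.read_t())
E
```

```text
[566.21131681 243.97861565 124.80347624]
0.12581446123174578 34.99996304512024 14.625
0.12419528185141128 [ 0.44480258  0.35175126 -3.4524371 ] [-0.00538008  0.00297642 -0.0060458 ]
[ 569.93745977 -251.45250011  300.        ] [ 569.98974558 -251.34725366  299.98837464] 0.005843696368163578 18.25
```

View pics/wrist2.png

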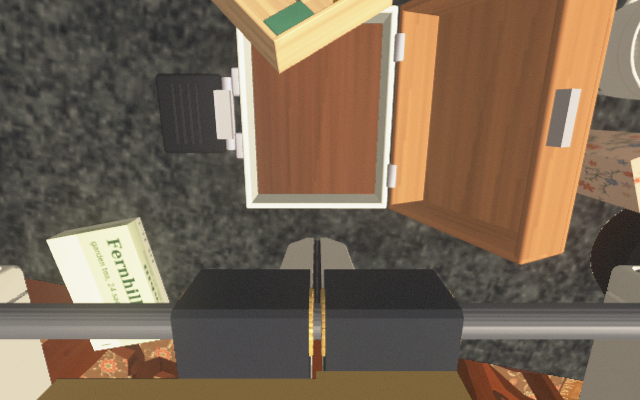

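The tray slipped out during the fast swing. Gripper width is 0.006, and the tray now shows at the +y end of the caddy, (300,25). I'll look from the other cameras.

Run:
```python
from h import *
im=cv2.imread("pics/top2.png")
s=optics.snapshot("scene")[:,:,::-1]
a=cv2.resize(im[60:260,280:480],(400,400),interpolation=2);b=cv2.resize(s[120:320,240:440],(400,400),interpolation=2)
cv2.imwrite("pics/v2.png",np.hstack([a,b]))
```

```text
(no output)
```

View pics/v2.png

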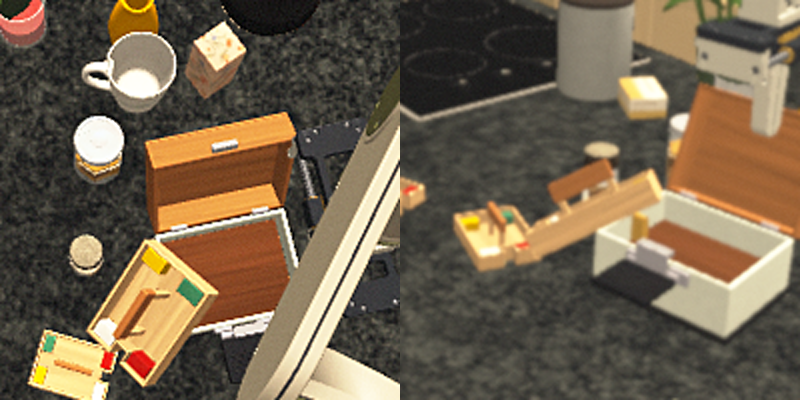

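The tray leans on the caddy's +y wall rim, notch end down on the worktop by the small tray. Both jars stand where they were: spice (322,187) and honey (329,130), unchanged. I'll get a clear wrist view and solve for the tray's tilted pose.

Run:
```python
from h import *
import pickle
jaws.open_gripper()
env.move_to([506,-93,330],q(down(np.radians(52))));env.sleep(.3)
C={k:cam(k) for k in("wrist","top","scene")};ims={k:optics.snapshot(k) for k in C}
pickle.dump(C,open("C3.pkl","wb"))
for k in ims: cv2.imwrite(f"pics/{k}3.png",ims[k][:,:,::-1])
print(env.read_position(),env.read_t())
w=cv2.resize(ims["wrist"][0:300,150:500],None,fx=2.28,fy=2,interpolation=2)
w=cv2.resize(ims["wrist"][0:290,140:520],None,fx=2,fy=2,interpolation=2)
cv2.imwrite("pics/v3.png",w[:,:,::-1])
s=cv2.resize(ims["scene"][180:280,245:405],None,fx=5,fy=5,interpolation=2)
cv2.imwrite("pics/v3s.png",s[:,:,::-1])
```

```text
[506.07456431 -93.45277536 329.73027249] 20.95
```

View pics/v3.png

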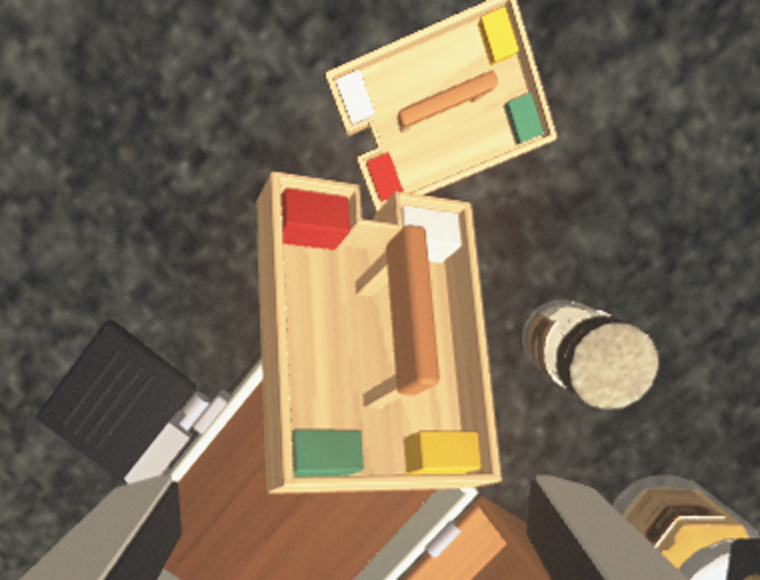

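View pics/v3s.png

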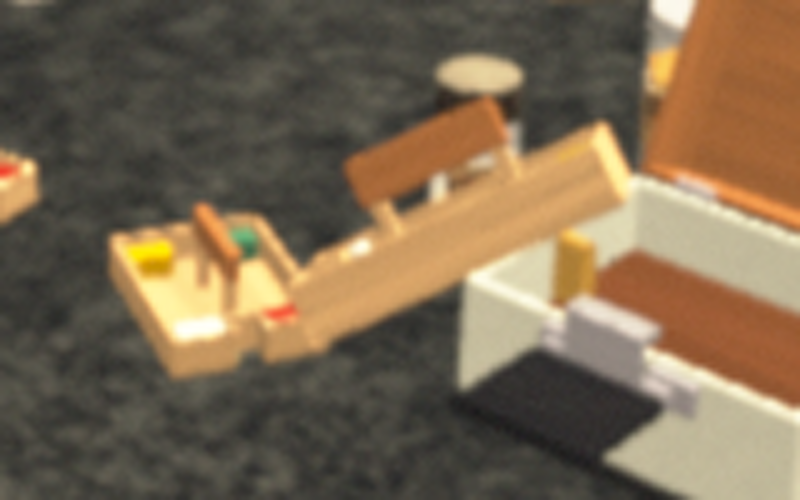

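```bash
cat > fit3.py <<'E'
from h import *
import pickle
from scipy.optimize import least_squares
C=pickle.load(open("C3.pkl","rb"))
W=[((-57,77,30),(277,173)),((57,77,30),(468,203)),((57,-77,30),(498,481)),((0,38,67),(407,229)),((0,-38,67),(421,384)),((-57,-77,0),(269,493))]
S=[((-6,38,67),(345,160)),((-6,38,43),(355,205)),((-6,-38,67),(490,98)),((-6,-38,43),(510,140)),((-57,77,30),(300,270)),((-57,-77,0),(612,205)),((57,-77,30),(605,123)),((57,-77,0),(632,183)),((-57,77,0),(310,350))]
D=[("wrist",W,lambda p:np.array(p)/2+[140,0]),("scene",S,lambda p:np.array(p)/5+[245,180])]
def res(v):
    r=R.from_rotvec(v[3:]).as_matrix();o=[]
    for k,L,f in D:
        o.append(proj(C[k],np.array([l[0] for l in L],float)@r.T+v[:3])-[f(l[1]) for l in L])
    return np.vstack(o).ravel()
r0=R.from_euler('z',52,degrees=True)*R.from_euler('x',-25,degrees=True)
s=least_squares(res,[506,-93,50,*r0.as_rotvec()],loss="soft_l1",x_scale=[10,10,10,.1,.1,.1])
T=s.x[:3];M=R.from_rotvec(s.x[3:])
E
cat > show.py <<'E'
from fit3 import *
print(T.round(1),M.as_matrix().round(3).tolist());print(res(s.x).reshape(-1,2).round(1).tolist())
for c in [(-57,77,0),(57,77,0),(57,-77,0),(-57,-77,0),(0,0,55)]: print(c,(M.apply(c)+T).round(1))
# where does the caddy +y rim line (z=70) meet the underside?
for x in(-68,0,68): 
    p=cad(x,88,70);print("rim",p.round(),M.inv().apply(p-T).round())
for g in(57,52):
    G=M.apply([0,0,g])+T; 
    tr=R.from_matrix(M.as_matrix()@np.array([[0,1,0],[1,0,0],[0,0,-1.]]))
    p=tcp(G,tr,65);print(p.round(),kin.inverse_kinematics(p,q(tr)))
E
python3 show.py
```

```text
[502.8 -86.5  55.1] [[0.667, -0.734, -0.126], [0.655, 0.497, 0.569], [-0.355, -0.462, 0.813]]
[[-5.3, -1.5], [0.3, -0.9], [0.3, 0.1], [2.3, -3.1], [2.4, 0.1], [-3.5, 0.2], [0.5, 1.1], [2.9, 1.5], [1.1, -0.3], [1.6, 0.8], [-2.0, 3.8], [4.3, 0.3], [1.1, -0.3], [1.0, -1.0], [1.8, -0.0]]
(-57, 77, 0) [408.2 -85.6  39.8]
(57, 77, 0) [484.2 -10.9  -0.7]
(57, -77, 0) [597.3 -87.5  70.5]
(-57, -77, 0) [ 521.3 -162.2  110.9]
(0, 0, 55) [495.8 -55.3  99.8]
rim [ 470. -111.   70.] [-43.   5.   2.]
rim [537. -97.  70.] [ 11. -37.   2.]
rim [603. -83.  70.] [ 64. -79.   2.]
[487. -17. 154.] [ 2.12812503e-01 -2.01577762e-03  2.01919302e+00 -6.72340771e-01
  1.20925429e+00 -3.87444498e-01]
[488. -20. 150.] [ 0.20663747  0.0041172   2.02167765 -0.67542771  1.19905186 -0.38633668]
```

The fit is physically consistent: the (57,77) corner is at z≈-0.7, the rim line lies within 2 mm of the underside, and the handle centre is at (496,-55,100). I'll regrip along the tray's own axis with full grip force and move slowly, checking grip width on the way.

Run:
```python
from fit3 import *
tr=R.from_matrix(M.as_matrix()@np.array([[0,1,0],[1,0,0],[0,0,-1.]]));Q=q(tr)
G=M.apply([0,0,55.])+T
env.move_to(tcp(G,tr,145),Q)
print("stop",env.move_linear(tcp(G,tr,65),rate=80,max_force=12),env.read_contact_force())
jaws.clamp(60);env.sleep(.3)
print(env.read_grip_width(),env.read_grasp_force(),env.read_contact_force(),env.read_t())
p=env.read_position()
env.move_linear(p+[0,0,40],rate=40);print(env.read_grip_width())
env.move_linear(p+[0,0,140],rate=70);print(env.read_grip_width(),env.read_contact_force(),env.read_torque(),env.read_t())
C2={k:cam(k) for k in("wrist","top","scene")};ims={k:optics.snapshot(k) for k in C2}
v=np.hstack([ims["wrist"][:,180:460],ims["scene"][0:400,180:500]])
cv2.imwrite("pics/v4.png",v[:,:,::-1])
```

```text
stop False [ 0.65789169  0.86888801 -0.18662477]
0.12222594759551235 60.00033974647522 [ 0.85818051  2.10510575 -1.26391483] 24.4167
0.12174796321421488
0.12318866739230647 [-0.14043573 -0.31254847 -2.93257405] [0.61463521 0.18622445 0.01885635] 27.1417
```

View pics/v4.png

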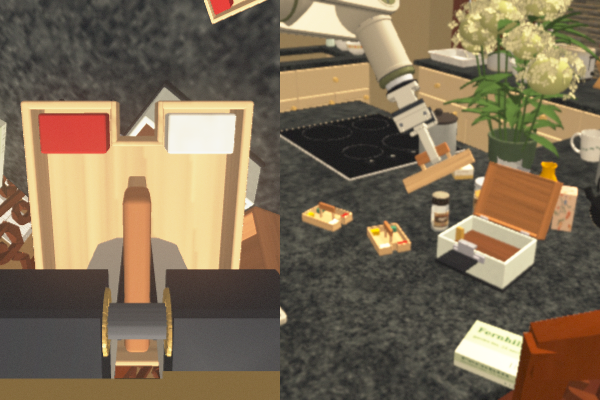

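The tray is held, aligned with the hand, and the notch is up at (140,138). I'm out of picture views, so the rest is by numbers. First, the in-hand offset from the rim corners at wrist pixels (201,103) and (434,101).

Run:
```python
from h import *
i=optics.camera_info("wrist");m=np.array(i["mount"]);K=np.array(i["K"])
CT=(K,m[:3,3],m[:3,:3])
for z in(86,90,94):print(z,back(CT,[(201,103),(434,101)],z).round(1).tolist())
d=down(CY)
p1=cad(0,30,300)
env.move_linear(p1,q(d),rate=60);print(env.read_grip_width(),env.read_t())
p2=cad(0,0,250)
env.move_linear(p2,q(d),rate=60);env.sleep(.2);print(env.read_grip_width(),env.read_position(),p2,env.read_torque(),env.read_t())
C=cam("wrist");im=optics.snapshot("wrist");cv2.imwrite("pics/wrist5.png",im[:,:,::-1])
t=optics.snapshot("top");cv2.imwrite("pics/top5.png",t[:,:,::-1])
for k in("wrist","top"):
  for n in("key","tray_notch","tray_handle","caddy"):print(k,n,[(np.round(e["centre"]).tolist(),round(e["confidence"],2)) for e in optics.look_for(n,k)])
print("expect key",cad(0,74,68),proj(C,cad(0,74,68)))
# brass key blob and tray end edges in wrist picture
h=cv2.cvtColor(im,cv2.COLOR_RGB2HSV);b=cv2.inRange(h,(20,150,120),(32,255,255))
n,l,st,ce=cv2.connectedComponentsWithStats(b);print([(st[j].tolist(),ce[j].round().tolist()) for j in range(1,n) if st[j][4]>25])
```

```text
86 [[76.3, -55.2, 86.0], [77.1, 55.4, 86.0]]
90 [[76.4, -56.5, 90.0], [77.2, 56.8, 90.0]]
94 [[76.5, -57.8, 94.0], [77.3, 58.1, 94.0]]
0.12566884167545836 29.925
0.12479385536526225 [ 555.47399382 -182.87416831  250.44016214] [ 555.3 -183.   250. ] [-0.06367553  0.01060984 -0.05882483] 31.25
wrist key [([674.0, -134.0, 126.0], 0.71)]
wrist tray_notch [([550.0, -149.0, 144.0], 0.8)]
wrist tray_handle [([551.0, -148.0, 144.0], 0.73)]
wrist caddy [([679.0, -138.0, 126.0], 0.8)]
top key [([649.0, -132.0, 72.0], 0.59), ([574.0, 11.0, 96.0], 0.4)]
top tray_notch [([558.0, -129.0, 149.0], 0.9), ([434.0, 30.0, 3.0], 0.75)]
top tray_handle [([554.0, -134.0, 156.0], 0.98), ([362.0, 212.0, 5.0], 0.93), ([435.0, 29.0, 2.0], 0.57)]
top caddy [([556.0, -134.0, 154.0], 0.73), ([644.0, -131.0, 73.0], 0.61), ([440.0, -212.0, 70.0], 0.29)]
expect key [ 539.82611396 -110.63592845   68.        ] [[315.71971048 107.73786473]]
[]
```

Run:
```python
from h import *
import pickle
C,_=pickle.load(open("C2.pkl","rb"))
print("exp",proj(C["wrist"],box(*CC,CY,136,176,70)).round(1).tolist(), proj(C["wrist"],box(*CC,CY,124,164,70)).round(1).tolist())
im=cv2.imread("pics/wrist2.png").astype(int);g=im.min(2)
# white rim crossings: column scan for near end wall, row scans for front/back walls
def runs(a,o,t=165):
    m=np.r_[0,(a>t).astype(int),0];d=np.diff(m);return [(int(s)+o,int(e)+o) for s,e in zip(np.where(d==1)[0],np.where(d==-1)[0]) if e-s>2]
for c in(270,300,330,360):print("col",c,runs(g[170:240,c],170))
for r in(60,90,120,150,180):print("row",r,runs(g[r,225:430],225))
for z in("",):
  pass
```

```text
exp [[245.4, 207.4], [386.6, 207.4], [398.5, 2.2], [233.2, 2.2]] [[251.3, 201.4], [380.7, 201.4], [390.8, 10.4], [241.0, 10.3]]
col 270 [(203, 208)]
col 300 [(203, 208)]
col 330 [(203, 208)]
col 360 [(203, 208)]
row 60 [(238, 251), (389, 393), (397, 403)]
row 90 [(225, 232), (233, 253), (388, 393)]
row 120 [(225, 231), (232, 235), (242, 254), (386, 391)]
row 150 [(237, 256), (384, 390)]
row 180 [(245, 257), (383, 387), (390, 396)]
```

The wrist and top measurements of the caddy agree within about 1 mm, and the tray is centred in the hand within 1 mm. Lowering under force watch.

Run:
```python
from h import *
d=q(down(CY))
env.move_linear(cad(.5,0,200),d,rate=70)
s=env.move_linear(cad(.5,0,148),rate=25,max_force=8)
print(s,env.read_position(),env.read_contact_force(),env.read_torque(),env.read_grip_width(),env.read_t())
```

```text
True [ 555.84938296 -182.96833551  153.21666313] [ 0.66854598 -1.24776843  4.61949038] [-0.01755282  0.00916167 -0.05883148] 0.12593739847436497 34.275
```

Contact came at TCP z=153, against 155 expected when seated, with almost no moment, so the tray is on the deck. Releasing, retreating and checking by measurement.

Run:
```python
from h import *
jaws.open_gripper();env.sleep(.2)
print(env.read_contact_force())
p=env.read_position();env.move_linear(p+[0,0,150],rate=100);f=env.read_contact_force()
env.move_to(cad(-60,-40,330),q(down(CY)));env.sleep(.3)
C={k:cam(k) for k in("wrist","top","scene")}
ims={k:optics.snapshot(k) for k in C};print(f,env.read_t())
for k in C:
    cv2.imwrite(f"pics/{k}6.png",ims[k][:,:,::-1])
    for n in("tray_handle","lid_top","honey_jar_mid","spice1_mid"):print(k,n,[(np.round(e["centre"]).tolist(),round(e["confidence"],2)) for e in optics.look_for(n,k)])
# handle blob per camera, compare with home prediction
im=cv2.cvtColor(ims["wrist"],cv2.COLOR_RGB2HSV)
top=[cad(x,y,102) for x,y in((-6,-38),(6,-38),(6,38),(-6,38))]
print("exp handle top",proj(C["wrist"],top).round(1).tolist())
print("exp rim65",proj(C["wrist"],box(*CC,CY,114,154,65)).round(1).tolist())
m=cv2.inRange(im,(5,100,90),(16,255,240));e=proj(C["wrist"],top);a=(e.min(0)-15).astype(int).clip(0);b=(e.max(0)+15).astype(int)
mm=m*0;mm[a[1]:b[1],a[0]:b[0]]=m[a[1]:b[1],a[0]:b[0]]
c=max(cv2.findContours(mm,0,1)[0],key=cv2.contourArea);print("obs handle",cv2.boundingRect(c),cv2.minAreaRect(c))
w=cv2.inRange(im,(8,40,130),(32,255,255));e=proj(C["wrist"],box(*CC,CY,124,164,65));a=(e.min(0)-3).astype(int).clip(0);b=(e.max(0)+3).astype(int)
mm=w*0;mm[a[1]:b[1],a[0]:b[0]]=w[a[1]:b[1],a[0]:b[0]];c=max(cv2.findContours(mm,0,1)[0],key=cv2.contourArea);print("obs rim",cv2.minAreaRect(c),cv2.boundingRect(c))
```

```text
[-0.03210014 -0.68227324 -0.59390738]
[-0.03046184  0.17885018  0.47632246] 38.3167
wrist tray_handle [([556.0, -176.0, 44.0], 0.63)]
wrist lid_top [([678.0, -152.0, 130.0], 0.94)]
wrist honey_jar_mid [([702.0, -31.0, 68.0], 0.86)]
wrist spice1_mid []
top tray_handle [([438.0, 25.0, 3.0], 0.91), ([555.0, -184.0, 40.0], 0.72), ([364.0, 209.0, 3.0], 0.63), ([677.0, -158.0, 111.0], 0.62)]
top lid_top [([679.0, -158.0, 116.0], 0.82)]
top honey_jar_mid [([712.0, -9.0, 99.0], 0.63)]
top spice1_mid [([571.0, 11.0, 98.0], 0.64), ([651.0, -177.0, 78.0], 0.49)]
scene tray_handle [([362.0, 210.0, 13.0], 0.86), ([556.0, -186.0, 58.0], 0.66), ([424.0, 24.0, 13.0], 0.65)]
scene lid_top [([673.0, -154.0, 120.0], 0.64)]
scene honey_jar_mid [([691.0, -5.0, 71.0], 0.45)]
scene spice1_mid [([676.0, -155.0, 119.0], 0.71), ([566.0, -7.0, 59.0], 0.6)]
exp handle top [[373.4, 188.5], [386.2, 188.6], [391.0, 104.3], [377.3, 104.3]]
exp rim65 [[318.8, 216.0], [424.7, 216.1], [438.6, 62.3], [319.2, 62.2]]
obs handle (366, 105, 25, 83) ((378.1059265136719, 145.81158447265625), (21.748748779296875, 82.58080291748047), 2.7702159881591797)
obs rim ((380.0, 140.0), (164.0, 132.0), 90.0) (314, 58, 133, 165)
```

The handle matches the "home" prediction: rows 105–188 observed against 104–189 expected, right edge at col 391 in both. The lid is open, the jars have not moved, and the hand is clear.

```bash
python3 -c "
from cell import env
print(env.hand_in(),env.read_t())"
```

```text
the job is handed in; nothing more can be done
the job is handed in; nothing more can be done
```

The job is handed in at about 38 s of the 58 s allowed: the latch was pressed, the lid swung open by itself and stayed open, the tray measures flat on the deck with its notch over the key, and it has been released; the tray was dropped once on the way and picked up again, the jars measure where they stood, and the final seating was checked by measurement only because my ten picture views were used up.

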